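# Fit the amber filter in the spotlight and screw down its ring

### The arm

A 6-joint arm with a two-finger parallel gripper is mounted at the origin on the work surface. World frame = base frame: x ahead of the robot, y to its left, z up, the work surface at z = 0. Lengths are in m, angles in rad, forces in N, time in s.
With the tool pointing down it reaches from about 0.35 to 0.775 m from the base axis. Payload 5.5 kg.
Tool frame: the origin (TCP) lies at the very end of the fingers, on their centre line; the grasp point (between the pads) lies 19 mm behind it; y points along the fingers, z is the direction in which the jaws open and shut, and the axes are right-handed (so a half turn about y gives the same grasp; the last joint's range is limited). The gripper opens to 85 mm and grips with 20 to 120 N. Pads are 22 mm wide; open, the fingers measure 114 mm over their backs; the gripper's body (76 mm by 85 mm) begins 54 mm behind the grasp point. The pads swing forward as they close: fully open they stand 13 mm farther back than shut.
Start: joints at [1.122, 0.313, 0.046, 1.304, 0, 1.431], TCP at [0.175, 0.548, 0.203] pointing down, gripper open.
Joint ranges: [-2.76, 2.76], [-0.86, 1.69], [-1.03, 1.26], [-2.2, 2.34], [-1.47, 1.5], [-3.14, 3.14]. Speed limits (rad/s): [2.57, 2.57, 3.14, 3.14, 3.14, 3.14].

### API

Orientations are given as a unit quaternion [w, x, y, z].
In Python, from workcell import env gives the robot as it stands.
- The arm moves only by the shell command python3 -m inch 'ROWS' [OPENING] [FORCE]. ROWS is JSON, a list that holds one entry, the list of rows, each a list of 4 numbers: the shift along the tool's x, y, z in mm, then the turn about the tool's y in degrees. In form: [[[tx, ty, tz, spin], ...]]. A call has 1 to 10 rows; each row is the pose to reach, as a shift and turn from the pose commanded when the call began, along the tool's axes at that moment; what a row does not reach only later rows make up. A row lasts 1/10 s, in which the tool goes at most 50 mm and 8.59 degrees, less where a joint would pass 70% of its speed; a pose out of reach is approached as far as the arm can. A call with a gripper value outside its range is refused whole. OPENING is the finger opening in mm, from 0 to 85.4, set as the call begins (- or left out, the last holds). The fingers move at their own pace and stop on an object; FORCE is the grip in N (left out, the last holds). Time passes only in rows, so rows that repeat a pose let the fingers close. It gives the time, the measured TCP pose, the force and the opening at its end, in the units of the state.
- env.get_state(): the state, without advancing time (a new reading comes with each control period).
- env.read_camera(name): name is "side" or "top" or "wrist"; returns the picture (400x640x3 uint8, blue, green, red); there is no depth.
- env.camera_model(name): a dict with "fx", "fy", "cx", "cy" (pixels), "R" (3x3) and "t" (3): a world point X has camera coordinates R X + t; the wrist camera has in their place "mount" (4x4, takes a point from camera to tool coordinates, whose origin is the TCP and whose axes are the tool frame's). Camera axes: x right, y down, z forward; pixel columns grow to the right and rows downward; lengths in m; the calibration is good to about 2 mm. A picture is of the moment at which its call begins: read the wrist's pose just before it. camera_model takes no time and is no camera call.
- env.hand_in(): hands the job in, once; it reports no verdict.
The state is a dict: "clock": time; "joint_pos": joint angles; "qvel": joint speeds; "tau": joint torques, N m; "tcp_pos": TCP position; "orientation": TCP orientation; "wrist_force": force on the tool from outside, world axes, zero at the start; "ft_torque": the same for the moment, N m; "finger_gap": finger opening in m.
Only numpy, scipy, OpenCV 4.12 (cv2) and the standard library are available. Lean on these libraries where they do the work, as an engineer would, in place of code of your own. Each camera call takes 0.05 s, during which the arm holds its last target.

### The job

Lay the loose amber filter disk flat in the recess of the upturned spotlight's mouth and let go of it, then set the screw ring with the red bridge over it, red bridge in line with the two white marks, and turn it clockwise until it stops, fully home, with the bridge in line with the two red marks. Let go, and leave the green filter and the other things on the table where they are.

Things in the scene. Friction and masses are not known exactly. Their poses are not given: they have to be found in the camera images.
- lamp: Charcoal can spotlight fixed to the table, mouth up; origin at the centre of its underside. Can 124 mm across, 68 mm high; aluminium collar above, 92 mm across (104 over its thread ramps), rim 100 mm over the table. White marks on the can at its +x and -x, red marks at +y and -y.
- lamp_mouth (a point): Centre of the ledge inside the spotlight's mouth, 94 mm above the table, z up, x and y as the spotlight's. The recess above it is 84 mm across and 6 mm deep, open at the rim; a disk seated in it has its underside at this point. A glowing lens lies below.
- lamp_thread (a point): Point on the spotlight's axis at its rim, same axes. The ring's pins drop into slots at the white marks (x line, 20 degrees either way); turned clockwise from above, it sinks 5 mm over about 80 degrees to a hard stop with the bridge along the red marks (y line). Turns easily.
- amber_centre (a point): Centre of the loose amber filter: a steel-rimmed disk 80 mm across, 5 mm thick, amber face with eight black dots, and an upright amber knob on its middle, 20 mm across and 20 mm high, to lift it by. Underside 12.5 mm below this point, knob top 12.5 mm above; z up. About 90 g. Lies on the table, knob up.
- ring_centre (a point): Centre of the loose aluminium screw ring, half-way up; underside 37 mm below. 118 mm across, skirt 22 mm deep, 110 mm bore, 4 mm top plate with 68 mm hole. Two 6 mm pins point inward at its +x and -x, 32 mm below this point. Same after a half turn. About 200 g. It is 26 mm above lamp_mouth when in the slots, 21 when home.
- ring_bar (a point): Middle of the red bridge bar over the screw ring, 29 mm above ring_centre; the place to grip it. The bar lies along the ring's x, 112 mm long, 16 mm wide, 16 mm high, underside 32 mm above the top plate. With all home the amber knob stands about 15 mm above the top plate, under the bar.
- green_centre (a point): Centre of a green filter disk with the same sizes as the amber one. Not needed; leave it.
- lantern: Black punched light box, 85 mm cube, glowing holes, loose; origin at the centre of its underside. Bystander.
- tape: Roll of charcoal tape lying flat, 100 mm across, 48 mm high, origin at the centre of its underside. Bystander.
- tripod: Little steel tripod with a puck light, 110 mm high, about 100 mm across the feet, origin at table level under its middle. Bystander at the left.
- screwdriver: Screwdriver 200 mm long lying on the table at the right. Bystander.
Not all that is in view belongs to the job. What is shaped like the part that bears amber_centre but pink or yellow is not meant.

How it is judged:
On the way, in this order (a step that is already met when the one before it is completed fails the run):
1. the amber disk lies flat in the spotlight's recess, released, with the ring still away from the spotlight (horizontal distance between amber_centre and lamp_mouth below 0.004 m and z of amber_centre in the frame of lamp_mouth between 0.01 and 0.015 m and angle between amber_centre's own z axis and vertical below 0.05 rad and contact force between the fingers and amber below 0.2 N and horizontal distance between ring_centre and lamp_mouth above 0.08 m), for 0.2 s.
2. the ring is over the collar, its pins down in the slots, not yet turned (horizontal distance between ring_centre and lamp_mouth below 0.008 m and z of ring_centre in the frame of lamp_mouth below 0.031 m and angle between ring_centre's own z axis and vertical below 0.15 rad and angle between the x axis of ring_centre and the y axis of lamp_mouth, either way round above 0.7 rad), for 0.04 s.
At the end, for the whole second after the job is handed in: Amber disk flat in the recess (centred within 4 mm); screw ring over it, sunk fully home (within 2.5 mm), level, centred within 5 mm, bridge within 0.2 rad of the red marks; both at rest and released; lantern, tape, tripod, screwdriver and green disk within 30 mm of their starts (horizontal distance between amber_centre and lamp_mouth below 0.004 m and z of amber_centre in the frame of lamp_mouth between 0.01 and 0.015 m and angle between amber_centre's own z axis and vertical below 0.05 rad and horizontal distance between ring_centre and lamp_mouth below 0.005 m and z of ring_centre in the frame of lamp_mouth between 0.018 and 0.0235 m and angle between ring_centre's own z axis and vertical below 0.06 rad and angle between the x axis of ring_centre and the y axis of lamp_mouth, either way round below 0.2 rad and linear speed of each of ring, amber below 0.01 m/s and contact force between the fingers and ring below 0.2 N and distance of each of lantern, tape, tripod, screwdriver, green_centre from where it was at the start of the episode below 0.03 m); the robot touches nothing.
It fails at once if a bystander (lantern, tape, tripod, screwdriver) or the green disk is pushed more than 30 mm (distance of any of lantern, tape, tripod, screwdriver, green_centre from where it was at the start of the episode above 0.03 m).
It also fails if it takes over 58 s, if anything falls off the work surface, if the arm or the gripper's body presses on something with over 40 N, if the wrist force passes 120 N, or if a joint passes its speed limit or range.

## Working session

There is one attempt and no reset: what is moved stays moved. The work goes in short steps, Python scripts to look and compute and a shell command to move; the robot and the scene stay as the last step left them, time stands still between calls to the robot, and variables do not carry over. Pictures are saved under pics/ and viewed, and the job is handed in when it is done.

```bash
ls; mkdir -p pics
python3 - <<'E'
from workcell import env
import cv2
s=env.get_state();print(s)
for n in("top","side","wrist"):
    cv2.imwrite(f"pics/{n}0.png",env.read_camera(n)); print(n,env.camera_model(n))
E
```

```text
pics
{'clock': 0.0, 'joint_pos': array([1.12238198e+00, 3.13998093e-01, 4.49857871e-02, 1.30360152e+00,
       1.05216385e-05, 1.43123030e+00]), 'qvel': array([-6.18795468e-04, -8.42015130e-04, -7.84568697e-04, -5.85479876e-05,
       -5.99256334e-04,  3.81021636e-04]), 'tau': array([-1.55474885e-03, -4.80628502e+01,  2.98531383e+01,  1.92296872e-02,
       -3.22806791e-04, -2.36279092e-06]), 'tcp_pos': array([0.17452047, 0.54728886, 0.20201302]), 'orientation': array([-0.69807817,  0.69930604, -0.10895062,  0.10857109]), 'wrist_force': array([-0.29450601,  0.08983842, -0.68862802]), 'ft_torque': array([-0.01562731,  0.01866003, -0.03662385]), 'finger_gap': 0.08552033360767985}
top {'fx': 366.8398804285196, 'fy': 366.8398804285196, 'cx': 319.59304213655895, 'cy': 196.44243945359335, 'R': array([[-2.53344368e-03, -9.99330767e-01,  3.64910917e-02],
       [-9.98056736e-01,  2.54887203e-04, -6.23112053e-02],
       [ 6.22602035e-02, -3.65780418e-02, -9.97389449e-01]]), 't': array([-0.03742446,  0.4699332 ,  1.11131393])}
side {'fx': 409.82262094868713, 'fy': 409.82262094868713, 'cx': 317.4227130202162, 'cy': 196.2434149325839, 'R': array([[ 0.94246432, -0.33389141,  0.01665917],
       [-0.21542187, -0.64466089, -0.73348876],
       [ 0.25564511,  0.68769823, -0.6794974 ]]), 't': array([-0.4705948 ,  0.17434665,  1.04192053])}
wrist {'fx': 284.552403443887, 'fy': 284.552403443887, 'cx': 317.2789328442621, 'cy': 198.115294408667, 'mount': array([[ 7.22718002e-04,  9.62508038e-01,  2.71252197e-01,
        -6.72561536e-02],
       [ 2.19248146e-04, -2.71252414e-01,  9.62508223e-01,
        -1.70656263e-01],
       [ 9.99999715e-01, -6.36150479e-04, -4.07067106e-04,
        -1.65878162e-04],
       [ 0.00000000e+00,  0.00000000e+00,  0.00000000e+00,
         1.00000000e+00]])}
```

View pics/top0.png

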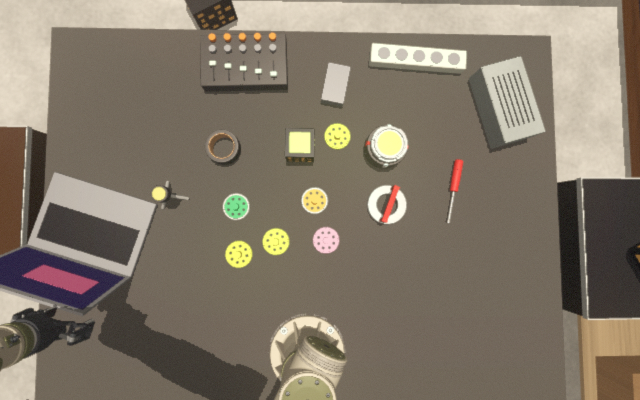

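View pics/side0.png

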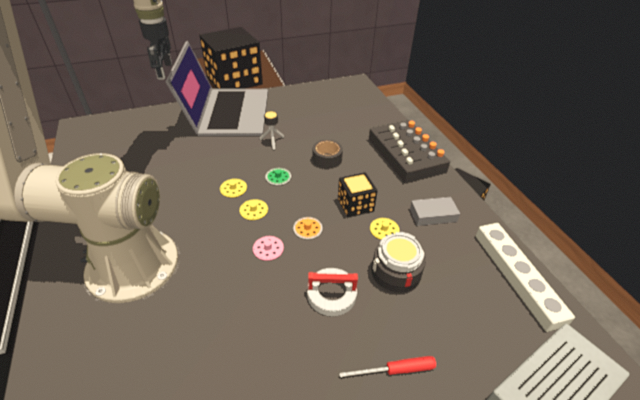

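View pics/wrist0.png

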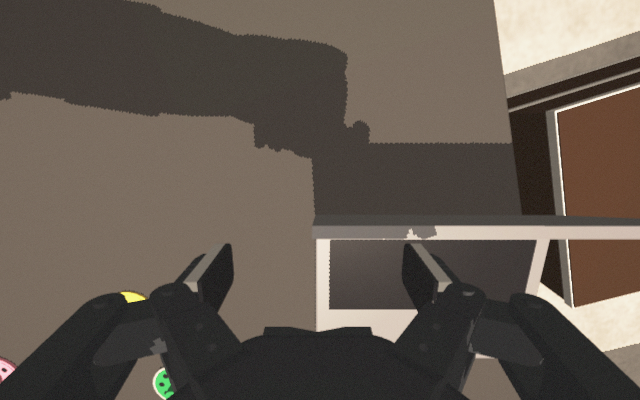

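Disks in top view: orange-amber at (315,200); yellow at (337,136), (276,241) and (238,254); pink at (326,240); green at (236,207). The one at (315,200) fits amber. I'll check it in an enlarged crop.

```bash
cat > h.py <<'E'
import numpy as np, cv2
from workcell import env
from scipy.spatial.transform import Rotation as Ro
def ray(n,u,v,z,s=None):
    m=env.camera_model(n)
    d=np.array([(u-m['cx'])/m['fx'],(v-m['cy'])/m['fy'],1])
    if n=='wrist':
        s=s or env.get_state(); T=Rt(s); M=m['mount']; o=T@M[:3,3]+s['tcp_pos']; d=T@M[:3,:3]@d
    else: o=-m['R'].T@m['t']; d=m['R'].T@d
    return o+d*(z-o[2])/d[2]
def Rt(s):
    q=s['orientation']; return Ro.from_quat([q[1],q[2],q[3],q[0]]).as_matrix()
def proj(n,X,s=None):
    m=env.camera_model(n); X=np.asarray(X,float)
    if n=='wrist':
        M=m['mount']; c=M[:3,:3].T@(Rt(s).T@(X-s['tcp_pos'])-M[:3,3])
    else: c=m['R']@X+m['t']
    return np.array([c[0]/c[2]*m['fx']+m['cx'],c[1]/c[2]*m['fy']+m['cy']])
E
python3 - <<'E'
from h import *
im=cv2.imread('pics/top0.png')[110:270,215:435]
cv2.imwrite('pics/topc.png',cv2.resize(im,None,fx=3.6,fy=3.6,interpolation=cv2.INTER_CUBIC))
im=cv2.imread('pics/side0.png')[190:320,240:440]
cv2.imwrite('pics/sidec.png',cv2.resize(im,None,fx=4,fy=4,interpolation=cv2.INTER_CUBIC))
print(Rt(env.get_state()).round(3)) 
print('amber',ray('top',314.5,200.5,.005),ray('side',308,228,.005))
print('lamp',ray('top',389,144.5,.1),'ring',ray('top',387.5,204.5,.04))
E
```

```text
[[ 0.953 -0.001  0.304]
 [-0.304 -0.001  0.953]
 [-0.    -1.    -0.001]]
amber [ 0.45794434 -0.02265024  0.005     ] [ 0.46207717 -0.02649129  0.005     ]
lamp [ 0.61470992 -0.23575553  0.1       ] ring [ 0.44390637 -0.24234248  0.04      ]
```

View pics/topc.png

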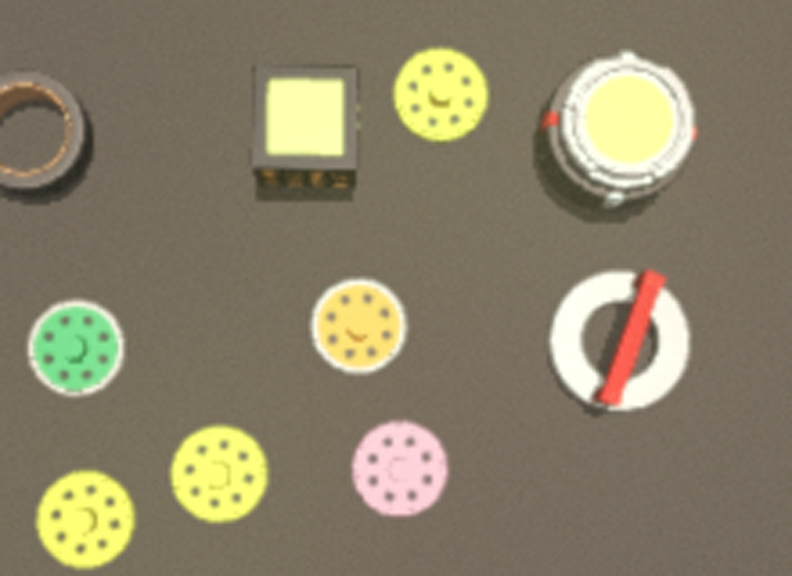

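View pics/sidec.png

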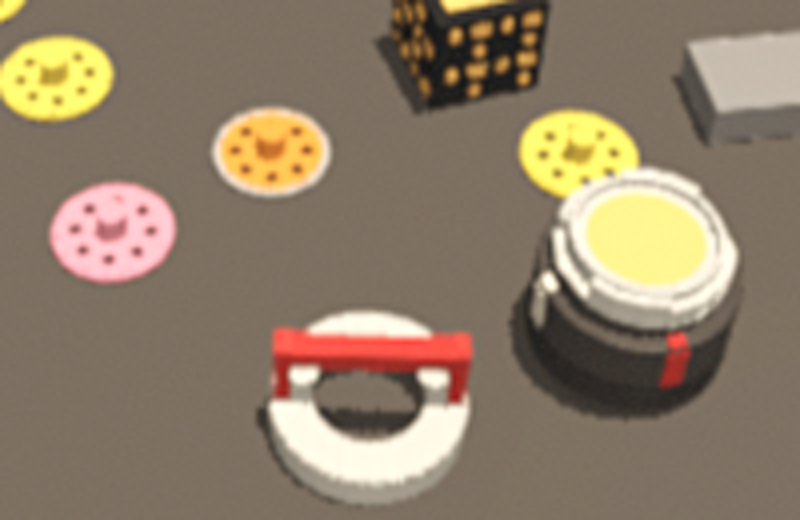

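The crop confirms it: steel rim, amber face and knob at (315,200); the yellow and pink ones have no steel rim. Next I work out marks, bar and moves.

Run:
```python
from h import *
f=lambda c:(215+c[0]/3.6,110+c[1]/3.6)
P=lambda c,z:ray('top',*f(c),z)[:2]
w1,w2=P((628,57),.06),P((613,198),.06); r1,r2=P((550,121),.06),P((695,131),.06)
print('white',w1,w2,np.degrees(np.arctan2(*(w1-w2)[::-1]))); print('red',r1,r2,np.degrees(np.arctan2(*(r1-r2)[::-1]))-90)
b1,b2=P((655,273),.074),P((607,402),.074); print('bar',b1,b2,(b1+b2)/2,np.degrees(np.arctan2(*(b1-b2)[::-1])),np.linalg.norm(b1-b2))
print('lens',P((629,119),.093), 'ring plate',P((620,340),.026))
a=np.array([.460,-.0245]); s=env.get_state(); d=np.r_[a,.15]-s['tcp_pos']; print((Rt(s).T@d*1000).round(1))
```

```text
white [ 0.67972432 -0.24711643] [ 0.56107292 -0.23286398] -6.84957021820839
red [ 0.62535463 -0.18103593] [ 0.61754145 -0.3025014 ] -3.6804410288817166
bar [ 0.49740092 -0.26349024] [ 0.39244819 -0.2226101 ] [ 0.44492455 -0.24305017] -21.281412462270996 0.11263330568345553
lens [ 0.62041186 -0.23954086] ring plate [ 0.44463996 -0.2446158 ]
[ 445.7   52.8 -458.1]
```

```bash
python3 -m inch '[[[446,0,-458,0],[446,0,-458,0],[446,0,-458,0],[446,0,-458,0],[446,0,-458,0],[446,0,-458,0],[446,0,-458,0],[446,0,-458,0],[446,0,-458,0],[446,0,-458,0]]]' 50 30
python3 - <<'E'
from h import *
s=env.get_state(); print((Rt(s).T@(np.array([.46,-.0245,.12])-s['tcp_pos'])*1000).round(1))
E
```

```text
clock: 1.15
tcp_pos: [0.3986, 0.0986, 0.203]
orientation: [0.699, -0.699, 0.109, -0.109]
wrist_force: [1.0, 0.2, 0.4]
finger_gap: 0.0497
[ 95.9  83.  -98.6]
```

```bash
python3 -m inch '[[[96,70,-99,0],[96,70,-99,0],[96,70,-99,0],[96,70,-99,0],[96,70,-99,0],[96,70,-99,0]]]'
python3 - <<'E'
from h import *
s=env.get_state(); print(s['tcp_pos'])
im=env.read_camera('wrist'); cv2.imwrite('pics/w1.png',im)
print(proj('wrist',[.46,-.0245,.025],s),proj('wrist',[.46,-.0245,.005],s))
cv2.imwrite('pics/t1.png',env.read_camera('top'))
E
```

```text
clock: 1.75
tcp_pos: [0.4591, -0.0223, 0.1331]
orientation: [0.699, -0.699, 0.109, -0.108]
wrist_force: [-0.6, -0.1, -0.0]
finger_gap: 0.0503
[ 0.45911864 -0.0222655   0.1331314 ]
[315.66675214 188.84513559] [315.76464936 184.40019426]
```

View pics/w1.png

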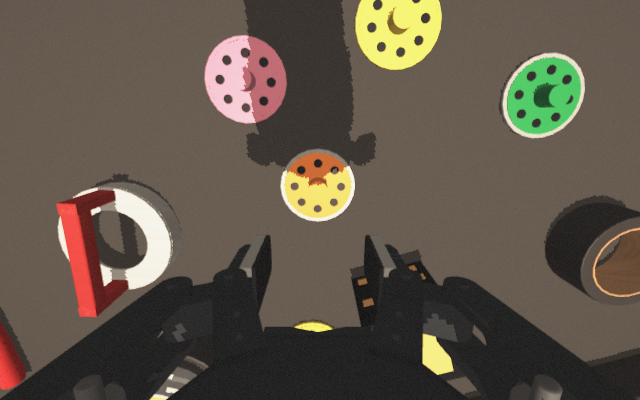

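Wrist view: amber disk centred at about (318,185), directly ahead of the open fingers, with pink at (246,79), yellow at (398,25), green at (543,95) and the ring on the left.

Run:
```python
from h import *
s=env.get_state(); im=cv2.imread('pics/w1.png').astype(int)
# rim extents via not-table
g=abs(im-np.array([84,92,98])).sum(2)
hsv=cv2.cvtColor(im.astype('uint8'),cv2.COLOR_BGR2HSV)
m=((hsv[...,1]>110)|(hsv[...,2]>170)).astype('uint8'); m[:, :260]=0;m[:,370:]=0;m[:140]=0;m[232:]=0
ys,xs=np.nonzero(m);print(xs.min(),xs.max(),ys.min(),ys.max())
c=max(cv2.findContours(m,0,1)[0],key=cv2.contourArea); e=cv2.fitEllipse(cv2.convexHull(c));print(e)
p=ray('wrist',*e[0],.004,s);print(p,ray('wrist',318,185,.004,s))
print((Rt(s).T@(np.r_[p[:2],.009]-s['tcp_pos'])*1000).round(1))
```

```text
280 354 153 221
((317.4614562988281, 186.63113403320312), (67.853515625, 74.82073211669922), 88.62100219726562)
[ 0.46376478 -0.02320738  0.004     ] [ 0.4622123  -0.02210278  0.004     ]
[ 4.400e+00  1.247e+02 -1.000e-01]
```

```bash
python3 -m inch '[[[3,50,1,0],[3,90,1,0],[3,115,1,0],[3,124,1,0],[3,124,1,0],[3,124,1,0]]]' 50
python3 - <<'E'
from h import *
s=env.get_state(); cv2.imwrite('pics/w2.png',env.read_camera('wrist'))
E
```

```text
clock: 2.45
tcp_pos: [0.4639, -0.0226, 0.0103]
orientation: [-0.699, 0.699, -0.108, 0.109]
wrist_force: [0.5, -0.4, 0.2]
finger_gap: 0.0497
```

View pics/w2.png

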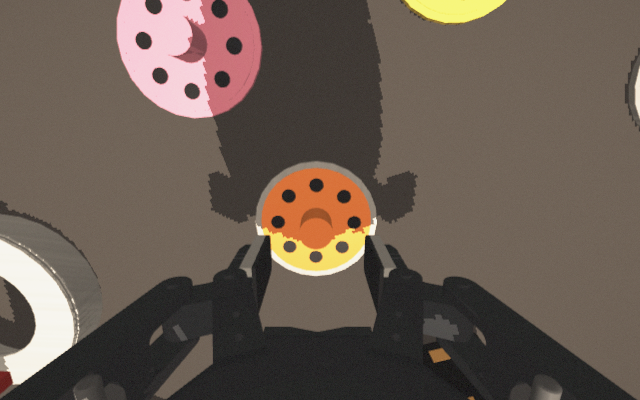

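The knob stands between the open fingers, and the disk is centred at about (317,219).

Run:
```python
from h import *
s=env.get_state()
# fit disk circle of r=40mm at z=.005 by projection compare
for c in [(317,219)]: print(ray('wrist',*c,.004,s),s['tcp_pos'])
from scipy.optimize import least_squares
pts={'l':257,'r':377,'t':162,'b':275}
def f(x):
    a=np.linspace(0,2*np.pi,200); q=np.array([proj('wrist',[x[0]+.04*np.cos(t),x[1]+.04*np.sin(t),.005],s) for t in a])
    return [q[:,0].min()-257,q[:,0].max()-377,q[:,1].min()-162,q[:,1].max()-275]
r=least_squares(f,[.462,-.022],diff_step=1e-3);print(r.x,r.fun, (Rt(s).T@(np.r_[r.x,.009]-s['tcp_pos'])*1000).round(1))
```

```text
[ 0.46145295 -0.0223753   0.004     ] [ 0.46438487 -0.02285112  0.01062639]
[ 0.4630834  -0.02289457] [-0.78299771  0.78230777 -0.52768276  0.77675443] [-1.2  1.6 -0.4]
```

Centred within about 1 mm. Close and lift, going straight down 1 mm first.

```bash
python3 -m inch '[[[-1,2,0,0],[-1,2,0,0],[-1,2,0,0],[-1,2,0,0],[-1,2,0,0],[-1,2,0,0],[-1,2,0,0],[-1,-30,0,0],[-1,-80,0,0],[-1,-130,0,0]]]' 0 40
python3 - <<'E'
from h import *
s=env.get_state(); print(s['tcp_pos'],s['finger_gap'])
cv2.imwrite('pics/w3.png',env.read_camera('wrist'))
print((Rt(s).T@(np.array([.619,-.239,.14])-s['tcp_pos'])*1000).round(1))
E
```

```text
clock: 3.5
tcp_pos: [0.4607, -0.0224, 0.1397]
orientation: [0.699, -0.699, 0.11, -0.108]
wrist_force: [0.8, 0.0, 0.2]
finger_gap: 0.0004
[ 0.46071328 -0.02236578  0.13973612] 0.0003792520800037744
[ 216.7   -0.8 -158.3]
```

View pics/w3.png

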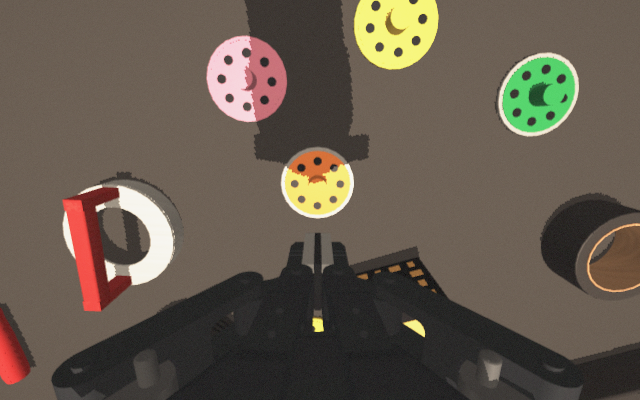

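The fingers shut empty; the disk is still on the table at (317,183). They probably closed too late, so I'll redo it and check the gap before lifting.

```bash
python3 - <<'E'
from h import *
s=env.get_state()
from scipy.optimize import least_squares
def f(x):
    a=np.linspace(0,2*np.pi,200); q=np.array([proj('wrist',[x[0]+.04*np.cos(t),x[1]+.04*np.sin(t),.005],s) for t in a])
    return [q[:,0].min()-281,q[:,0].max()-354,q[:,1].min()-147.5,q[:,1].max()-218.5]
r=least_squares(f,[.462,-.022],diff_step=1e-3);print(r.x,r.fun, (Rt(s).T@(np.r_[r.x,.008]-s['tcp_pos'])*1000).round(1))
E
python3 -m inch '[[[1,40,0,0],[1,80,0,0],[1,100,0,0],[1,100,0,0],[1,100,0,0]]]' 45
```

```text
[ 0.47156106 -0.02518683] [ 1.11407752 -1.11514421  0.91939126 -1.14328182] [  4.8 140.4  -0. ]
clock: 4.05
tcp_pos: [0.4627, -0.0229, 0.0391]
orientation: [0.699, -0.699, 0.109, -0.109]
wrist_force: [0.2, -0.1, 0.6]
finger_gap: 0.045
```

Run:
```python
from h import *
s=env.get_state(); print(s['tcp_pos'],s['orientation'],s['qvel'].round(3))
cv2.imwrite('pics/w4.png',env.read_camera('wrist'))
s=env.get_state(); print(s['tcp_pos'],s['orientation'],s['qvel'].round(3))
cv2.imwrite('pics/s4.png',cv2.resize(env.read_camera('side')[170:290,230:390],None,fx=5,fy=5))
s=env.get_state(); print(s['tcp_pos'],s['orientation'],s['qvel'].round(3))
```

```text
[ 0.46271911 -0.02287535  0.03909013] [ 0.69874253 -0.69864648  0.10896271 -0.10853156] [ 0.002 -0.019  0.032  0.002  0.    -0.001]
[ 0.46361444 -0.02307795  0.03985057] [-0.69868698  0.69869869 -0.10830592  0.10920844] [-0.    -0.014  0.016 -0.003 -0.     0.001]
[ 0.46410642 -0.02316825  0.04025507] [-0.6986757   0.69871421 -0.10787797  0.10960415] [ 0.    -0.006  0.005 -0.003  0.     0.001]
```

View pics/w4.png

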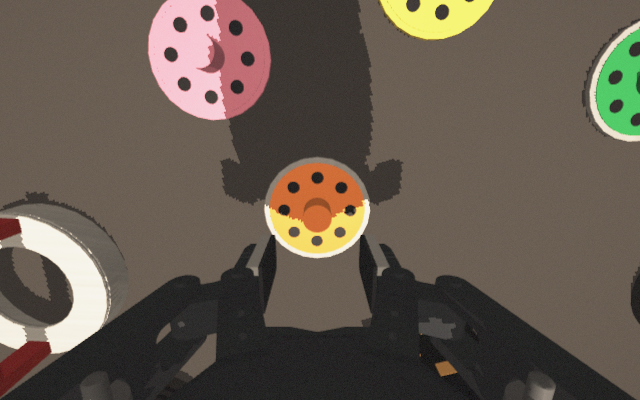

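View pics/s4.png

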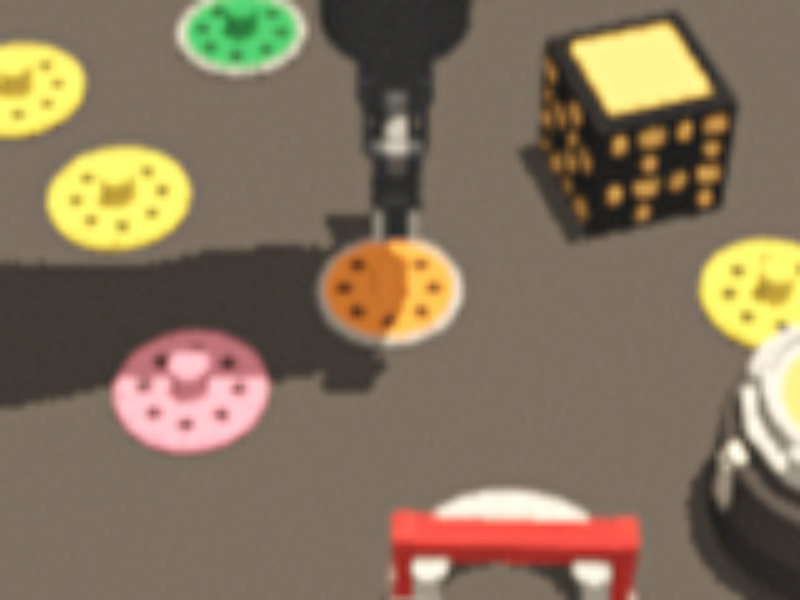

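Run:
```python
from h import *
s=env.get_state(); R=Rt(s)
for n in([.4627,-.0229,.005],[.4627,-.0229,.025],s['tcp_pos'],s['tcp_pos']-.019*R[:,1]):
    p=proj('side',n); print((p-[230,170])*5, proj('wrist',n,s), 'top',proj('top',n))
```

```text
[389.0093302  285.23566648] [317.37938342 207.90626185] top [314.57807799 198.96612567]
[389.03504811 260.43067913] [317.39215976 216.77553443] top [314.72833481 198.60159721]
[391.65787208 240.84914683] [317.67301066 226.87498166] top [314.93516399 197.84675153]
[391.628609   216.28163191] [317.70961792 239.00864587] top [315.08591942 197.48539933]
```

```bash
python3 -m inch '[[[-1,20,0,0],[-1,32,0,0],[-1,32,0,0],[-1,32,0,0],[-1,32,0,0]]]' 40; python3 -m inch '[[[0,0,0,0],[0,0,0,0],[0,0,0,0],[0,0,0,0],[0,0,0,0]]]' 0 40;  python3 -m inch '[[[0,0,0,0],[0,0,0,0],[0,0,0,0]]]'
```

```text
clock: 4.65
tcp_pos: [0.463, -0.0228, 0.0081]
orientation: [-0.699, 0.699, -0.108, 0.11]
wrist_force: [0.4, 0.0, 1.0]
finger_gap: 0.0401
clock: 5.15
tcp_pos: [0.4618, -0.0226, 0.0069]
orientation: [0.699, -0.699, 0.109, -0.109]
wrist_force: [0.2, -0.6, 0.3]
finger_gap: 0.0002
clock: 5.45
tcp_pos: [0.4618, -0.0226, 0.0068]
orientation: [0.699, -0.699, 0.109, -0.109]
wrist_force: [-0.9, 0.1, 0.0]
finger_gap: -0.0003
```

Run:
```python
from h import *
cv2.imwrite('pics/w5.png',cv2.resize(env.read_camera('wrist')[120:380,200:440],None,fx=2.3,fy=2.3))
cv2.imwrite('pics/s5.png',cv2.resize(env.read_camera('side')[190:270,260:360],None,fx=7,fy=7,interpolation=cv2.INTER_CUBIC))
```

```text
(no output)
```

View pics/w5.png

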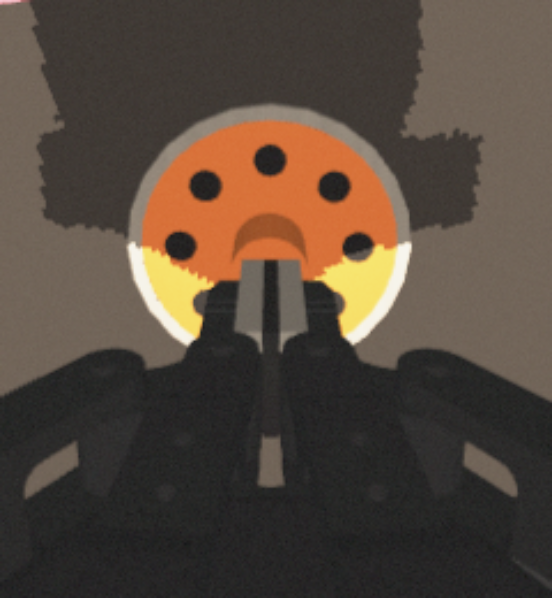

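View pics/s5.png

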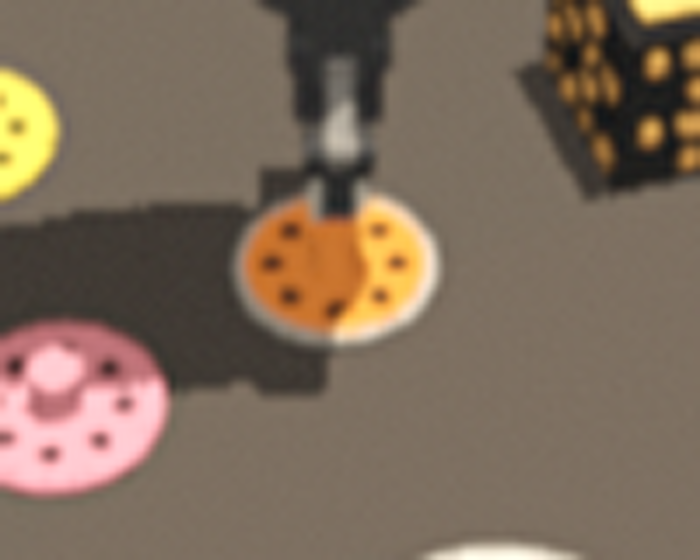

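Run:
```python
from h import *
s=env.get_state(); R=Rt(s); print(s['tcp_pos'])
for y in(0,-10,-20,-30):
  for x in (-11,0):
    X=s['tcp_pos']+R@(np.array([x,y,0])/1000); print(x,y,proj('wrist',X,s).round(1),proj('side',X).round(1))
for z in(0.005,.025): print('disk',proj('wrist',[.4627,-.0229,z],s),proj('side',[.4627,-.0229,z]))
im=env.read_camera('wrist'); cv2.imwrite('pics/w6.png',cv2.resize(im[190:270,270:370],None,fx=7,fy=7,interpolation=cv2.INTER_NEAREST))
```

```text
[ 0.46179514 -0.02257921  0.00684537]
-11 0 [317.7 210.6] [303.5 226.6]
0 0 [317.7 226.9] [307.5 226.6]
-11 -10 [317.7 215.8] [303.5 224.2]
0 -10 [317.7 232.9] [307.5 224.1]
-11 -20 [317.7 221.7] [303.5 221.7]
0 -20 [317.7 239.7] [307.5 221.6]
-11 -30 [317.7 228.3] [303.4 219.1]
0 -30 [317.7 247.3] [307.5 219.1]
disk [317.622344   227.20708999] [307.80186604 227.0471333 ]
disk [317.65785369 239.9321202 ] [307.80700962 222.08613583]
```

View pics/w6.png

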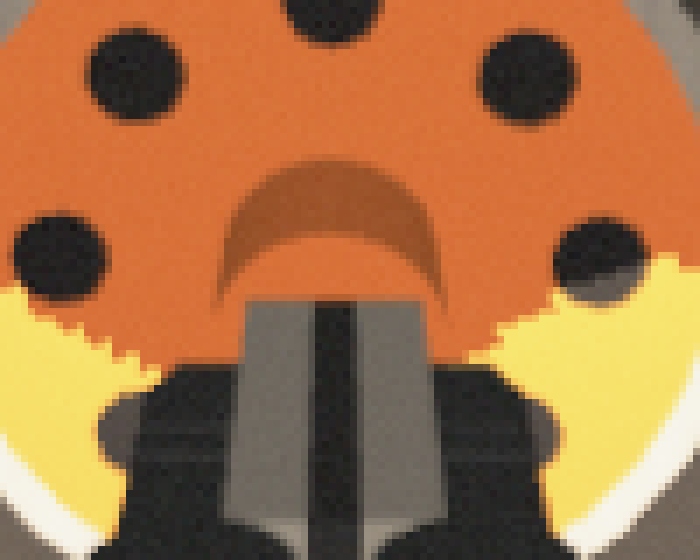

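The closed fingertips sit above the knob, with its front edge in front of them at row 223 and the tips at row 233. So the real tips are about 20 mm short of the reported TCP. I'll open and descend in small steps, watching the force.

```bash
python3 -m inch '[[[0,0,0,0],[0,0,0,0],[0,0,0,0],[0,0,0,0],[0,2,0,0],[0,4,0,0],[0,4,0,0]]]' 34; python3 -m inch '[[[0,2,0,0],[0,4,0,0],[0,4,0,0],[0,4,0,0]]]'
```

```text
clock: 6.3
tcp_pos: [0.4615, -0.0225, 0.0025]
orientation: [0.699, -0.699, 0.109, -0.109]
wrist_force: [-0.5, -0.2, 0.1]
finger_gap: 0.0342
clock: 6.7
tcp_pos: [0.4617, -0.0226, -0.0012]
orientation: [0.699, -0.699, 0.109, -0.109]
wrist_force: [-0.8, -0.0, 0.2]
finger_gap: 0.0341
```

```bash
python3 -m inch '[[[0,2,0,0],[0,4,0,0],[0,4,0,0],[0,4,0,0]]]';  python3 - <<'E'
from h import *
s=env.get_state(); print(s['wrist_force'])
cv2.imwrite('pics/s7.png',cv2.resize(env.read_camera('side')[190:270,260:360],None,fx=7,fy=7,interpolation=cv2.INTER_CUBIC))
E
```

```text
clock: 7.1
tcp_pos: [0.4617, -0.0225, -0.0052]
orientation: [0.699, -0.699, 0.109, -0.109]
wrist_force: [-0.2, -0.8, 0.4]
finger_gap: 0.034
[-0.1942751  -0.7780536   0.40369158]
```

View pics/s7.png

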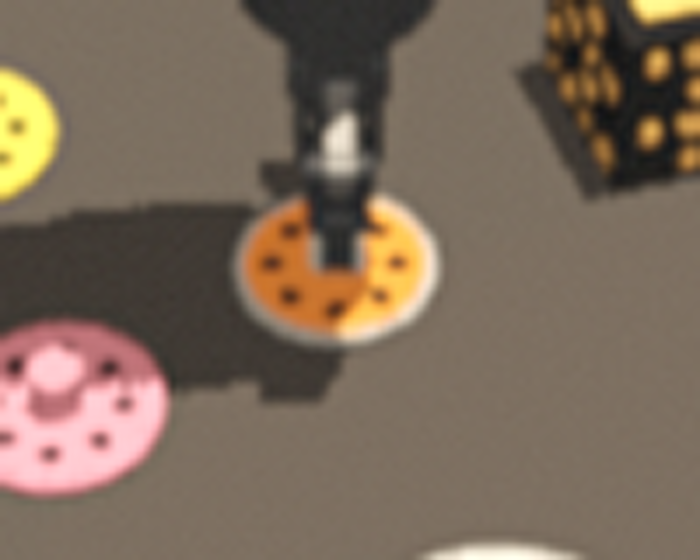

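```bash
python3 -m inch '[[[0,2,0,0],[0,4,0,0],[0,4,0,0],[0,4,0,0]]]';  python3 -m inch '[[[0,0,0,0],[0,0,0,0],[0,0,0,0],[0,0,0,0]]]' 0 40
python3 - <<'E'
from h import *
cv2.imwrite('pics/s8.png',cv2.resize(env.read_camera('side')[190:270,260:360],None,fx=7,fy=7,interpolation=cv2.INTER_CUBIC))
E
```

```text
clock: 7.55
tcp_pos: [0.4617, -0.0225, -0.0092]
orientation: [0.699, -0.699, 0.109, -0.109]
wrist_force: [0.9, 0.3, 0.3]
finger_gap: 0.0342
clock: 7.95
tcp_pos: [0.462, -0.0226, -0.0089]
orientation: [0.699, -0.699, 0.109, -0.109]
wrist_force: [-0.3, 0.1, 3.5]
finger_gap: 0.017
```

View pics/s8.png

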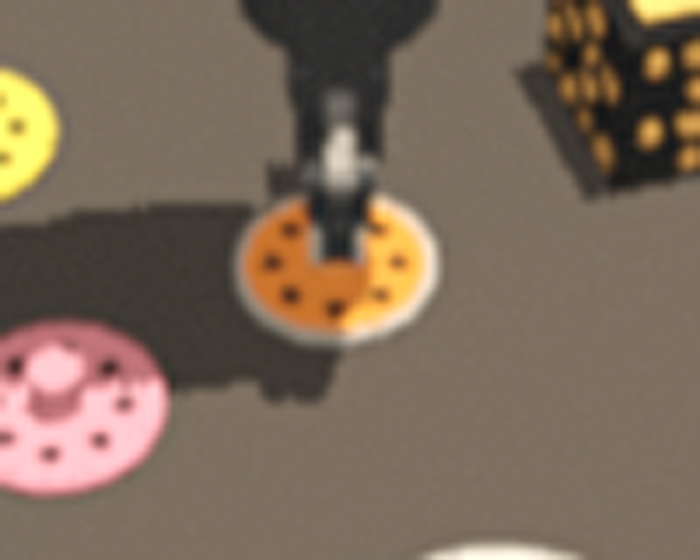

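```bash
python3 -m inch '[[[0,0,0,0],[0,0,0,0],[0,0,0,0]]]'
```

```text
clock: 8.3
tcp_pos: [0.4619, -0.0226, -0.0089]
orientation: [0.699, -0.699, 0.109, -0.109]
wrist_force: [-1.4, 1.0, 5.6]
finger_gap: 0.0172
```

```bash
python3 -m inch '[[[0,-10,0,0],[0,-30,0,0],[0,-60,0,0],[0,-90,0,0],[0,-120,0,0],[0,-145,0,0],[0,-145,0,0],[0,-145,0,0]]]'
python3 - <<'E'
from h import *
s=env.get_state(); print(s['tcp_pos'],(Rt(s).T@(np.array([.619,-.239,.14])-s['tcp_pos'])*1000).round(1))
cv2.imwrite('pics/w8.png',env.read_camera('wrist'))
cv2.imwrite('pics/s9.png',cv2.resize(env.read_camera('side')[140:270,240:400],None,fx=5,fy=5,interpolation=cv2.INTER_CUBIC))
E
```

```text
clock: 9.1
tcp_pos: [0.4621, -0.0227, 0.1363]
orientation: [-0.699, 0.699, -0.108, 0.109]
wrist_force: [-0.0, 0.7, -1.4]
finger_gap: 0.0169
[ 0.4621129  -0.02267533  0.13625797] [ 215.2   -3.5 -158.4]
```

View pics/w8.png

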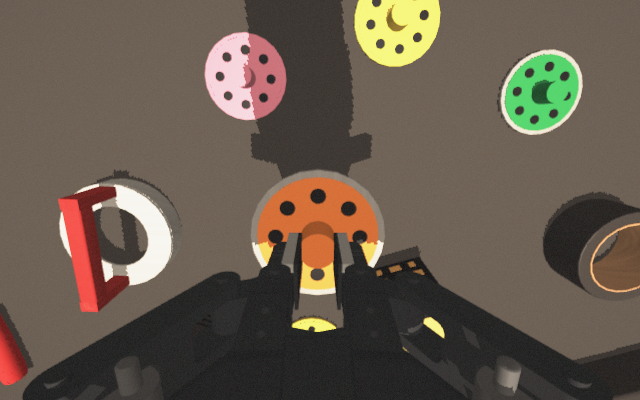

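View pics/s9.png

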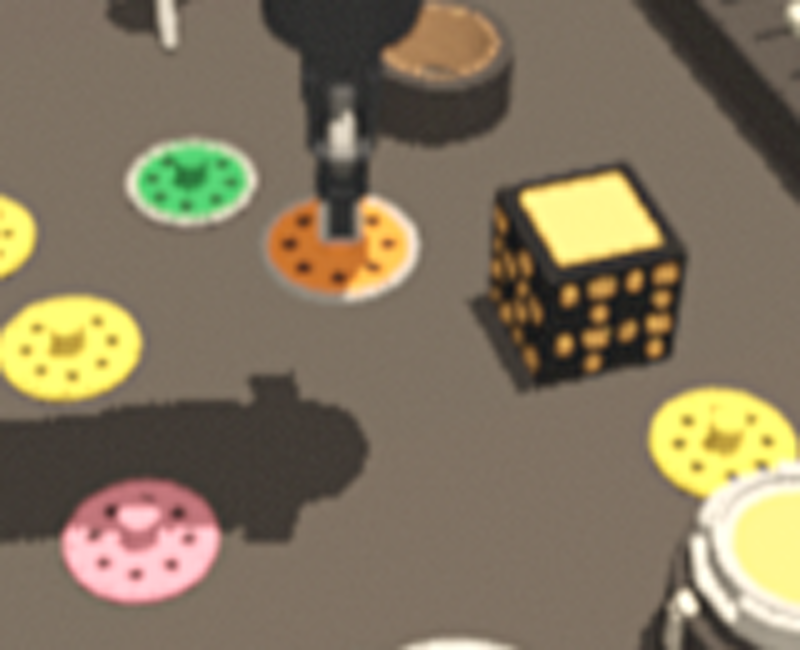

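Lift worked: the amber disk hangs level in the fingers. Next I measure its offset in the hand and go to a viewpoint just beyond the lamp.

```bash
python3 - <<'E'
from h import *
from scipy.optimize import least_squares
m=env.camera_model('wrist');M=m['mount']
def f(x):
    a=np.linspace(0,2*np.pi,200); P=np.c_[x[0]+.04*np.cos(a),0*a-.0139,x[1]+.04*np.sin(a)]
    c=(P-M[:3,3])@M[:3,:3]; q=np.c_[c[:,0]/c[:,2]*m['fx']+m['cx'],c[:,1]/c[:,2]*m['fy']+m['cy']]
    return [q[:,0].min()-251,q[:,0].max()-384.5,q[:,1].min()-169.5,q[:,1].max()-294]
r=least_squares(f,[0,0],diff_step=1e-3,x_scale=.001);print(r.x,r.fun)
s=env.get_state();print((Rt(s).T@(np.array([.690,-.262,.16])-s['tcp_pos'])*1000).round(1))
E
python3 -m inch '[[[0,-24,0,0],[40,-24,-25,0],[80,-24,-55,0],[120,-24,-85,0],[160,-24,-112,0],[200,-24,-135,0],[235,-24,-150,0],[270,-24,-157,0],[290,-24,-158,0],[290,-24,-158,0]]]';  python3 -m inch '[[[0,0,0,0],[0,0,0,0],[0,0,0,0]]]'
python3 - <<'E'
from h import *
s=env.get_state(); print(repr(s['tcp_pos']),repr(s['orientation']))
cv2.imwrite('pics/w9.png',env.read_camera('wrist'))
E
```

```text
[2.31376191e-04 2.77325585e-05] [-0.66227347  0.6620386  -0.247676    0.42469544]
[ 291.1  -25.8 -158.7]
clock: 10.2
tcp_pos: [0.6909, -0.2622, 0.1556]
orientation: [0.699, -0.698, 0.11, -0.108]
wrist_force: [1.3, 0.4, -1.1]
finger_gap: 0.017
clock: 10.5
tcp_pos: [0.6893, -0.2606, 0.1602]
orientation: [0.699, -0.699, 0.109, -0.108]
wrist_force: [-0.9, 0.2, -1.1]
finger_gap: 0.0167
array([ 0.68929697, -0.2605587 ,  0.16015056]) array([ 0.6988049 , -0.69862973,  0.10876756, -0.10843357])
```

View pics/w9.png

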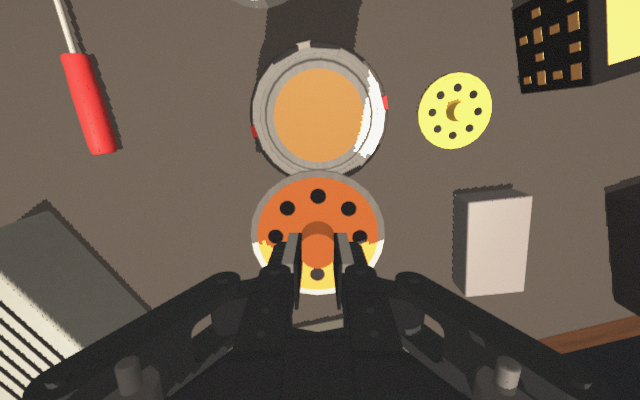

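The lamp mouth is in full view, centred near (319,115): red marks at (254,131) and (385,102), a white mark at (304,45). Enlarging to measure.

Run:
```python
import cv2
im=cv2.imread('pics/w9.png')[35:185,240:400]
cv2.imwrite('pics/w9c.png',cv2.resize(im,None,fx=4,fy=4,interpolation=cv2.INTER_CUBIC))
```

```text
(no output)
```

View pics/w9c.png

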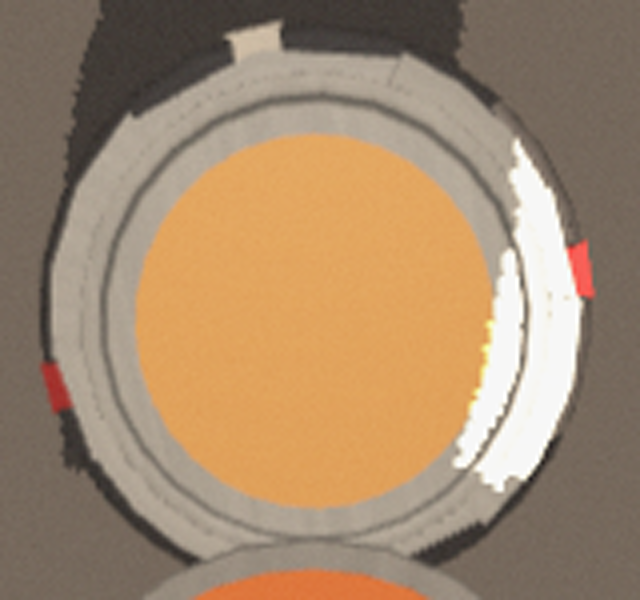

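Run:
```python
from h import *
from scipy.optimize import least_squares
s=dict(tcp_pos=np.array([ 0.68929697, -0.2605587 ,  0.16015056]),orientation=np.array([ 0.6988049 , -0.69862973,  0.10876756, -0.10843357]))
g=lambda x,y:(240+(x+.5)/4-.5,35+(y+.5)/4-.5)
L,T=g(103,95);Rr,B=g(527,540)
for z in(.094,.1):
  for rad in (.042,):
    def f(x):
        a=np.linspace(0,2*np.pi,200); q=np.array([proj('wrist',[x[0]+rad*np.cos(t),x[1]+rad*np.sin(t),z],s) for t in a])
        return [q[:,0].min()-L,q[:,0].max()-Rr,q[:,1].min()-T,q[:,1].max()-B]
    r=least_squares(f,[.619,-.239],diff_step=1e-4);print(z,r.x,r.fun)
c=r.x
for z in(.05,.06,.068):
  w=ray('wrist',*g(258,40),z,s)[:2]; a,b=ray('wrist',*g(55,387),z,s)[:2],ray('wrist',*g(582,268),z,s)[:2]
  d=b-a if b[1]>a[1] else a-b
  print(z,w,a,b,np.linalg.norm(a-b),'yaw red',np.degrees(np.arctan2(d[1],d[0]))-90,'mid',(a+b)/2,'white',np.degrees(np.arctan2(*(c-w)[::-1])), np.linalg.norm(c-w))
s2=env.get_state();print(s2['tcp_pos'])
for c in [r.x]: print((Rt(s2).T@(np.r_[c,.125]-s2['tcp_pos'])*1000).round(1))
```

```text
0.094 [ 0.62443152 -0.23919273] [ 0.44811639 -0.44767272  0.78153091 -1.00211395]Traceback (most recent call last):
  File "<stdin>", line 11, in <module>
    return func(*args, **kwargs)
    result = trf(vector_fun.fun, vector_fun.jac, x0, f0, J0, lb, ub, ftol, xtol,
                 gtol, max_nfev, x_scale, loss_function, tr_solver,
                 tr_options.copy(), verbose, callback=callback_wrapped)
    return trf_no_bounds(
        fun, jac, x0, f0, J0, ftol, xtol, gtol, max_nfev, x_scale,
        loss_function, tr_solver, tr_options, verbose, callback=callback)
    J = jac(x)
    self._update_jac()
    ~~~~~~~~~~~~~~~~^^
    self.J = self.jac_wrapped(xp_copy(self.x), f0=self.f)
             ~~~~~~~~~~~~~~~~^^^^^^^^^^^^^^^^^^^^^^^^^^^^
    J, dct = approx_derivative(
             ~~~~~~~~~~~~~~~~~^
        self.fun,
        ^^^^^^^^^
    ...<2 lines>...
        **self.finite_diff_options,
        ^^^^^^^^^^^^^^^^^^^^^^^^^^^
    )
    ^
    J, _nfev = _dense_difference(fun_wrapped, x0, f0, h,
               ~~~~~~~~~~~~~~~~~^^^^^^^^^^^^^^^^^^^^^^^^
                             use_one_sided, method,
                             ^^^^^^^^^^^^^^^^^^^^^^
                             mf)
                             ^^^
    df = [f_eval - f0 for f_eval in f_evals]
                                    ^^^^^^^
    f = np.atleast_1d(self.fun(x, *self.args, **self.kwargs))
                      ~~~~~~~~^^^^^^^^^^^^^^^^^^^^^^^^^^^^^^
    return np.atleast_1d(self.fun(x))
                         ~~~~~~~~^^^
    return self.f(x, *self.args, **self.kwargs)
           ~~~~~~^^^^^^^^^^^^^^^^^^^^^^^^^^^^^^
  File "<stdin>", line 9, in f
  File "h.py", line 14, in proj
    m=env.camera_model(n); X=np.asarray(X,float)
ValueError: time passes only in moves, steps and waits
```

```bash
cat >> h.py <<'E'
_c={}
class _E:
    get_state=staticmethod(env.get_state); read_camera=staticmethod(env.read_camera); hand_in=staticmethod(env.hand_in)
    @staticmethod
    def camera_model(n):
        if n not in _c: _c[n]=_o(n)
        return _c[n]
_o=env.camera_model
env=_E
from scipy.optimize import least_squares
def circ(s,rad,z,L,Rr,T,B,x0):
    a=np.linspace(0,2*np.pi,200)
    def f(x):
        q=np.array([proj('wrist',[x[0]+rad*np.cos(t),x[1]+rad*np.sin(t),z],s) for t in a])
        return [q[:,0].min()-L,q[:,0].max()-Rr,q[:,1].min()-T,q[:,1].max()-B]
    r=least_squares(f,x0,diff_step=1e-4); return r.x,r.fun
E
python3 - <<'E'
from h import *
s=dict(tcp_pos=np.array([ 0.68929697, -0.2605587 ,  0.16015056]),orientation=np.array([ 0.6988049 , -0.69862973,  0.10876756, -0.10843357]))
g=lambda x,y:(240+(x+.5)/4-.5,35+(y+.5)/4-.5)
L,T=g(103,95);Rr,B=g(527,540)
for z in(.094,.1):
    c,e=circ(s,.042,z,L,Rr,T,B,[.619,-.239]);print(z,c,e)
for z in(.05,.06,.068):
  w=ray('wrist',*g(258,40),z,s)[:2]; a,b=ray('wrist',*g(55,387),z,s)[:2],ray('wrist',*g(582,268),z,s)[:2]
  d=b-a if b[1]>a[1] else a-b
  print(z,w,a,b,np.linalg.norm(a-b),'yaw red',np.degrees(np.arctan2(d[1],d[0]))-90,'mid',(a+b)/2,'white',np.degrees(np.arctan2(*(c-w)[::-1])), np.linalg.norm(c-w))
s2=env.get_state();print(s2['tcp_pos'],s2['clock'])
print((Rt(s2).T@(np.r_[c,.115]-s2['tcp_pos'])*1000).round(1))
E
```

```text
0.094 [ 0.62443152 -0.23919273] [ 0.44811639 -0.44767272  0.78153091 -1.00211395]
0.1 [ 0.62470001 -0.23930229] [-0.90516489  0.90427336 -0.40665133  0.59812642]
0.05 [ 0.5617083  -0.23237662] [ 0.61826202 -0.30266647] [ 0.63042846 -0.17536868] 0.1278778763142412 yaw red -5.45944049024564 mid [ 0.62434524 -0.23901758] white -6.274223265800861 0.06337129214588638
0.06 [ 0.56397036 -0.23266082] [ 0.61851035 -0.30044783] [ 0.63024357 -0.17768277] 0.12332447957300972 yaw red -5.459440490245612 mid [ 0.62437696 -0.2390653 ] white -6.241138503755561 0.061091734084182135
0.068 [ 0.56578001 -0.23288817] [ 0.61870901 -0.29867291] [ 0.63009566 -0.17953405] 0.11968176218002458 yaw red -5.459440490245669 mid [ 0.62440234 -0.23910348] white -6.2128383021623135 0.059268103316668555
[ 0.68949051 -0.26068389  0.16049242] 10.55
[-68.2  45.5   0.7]
```

```bash
python3 -m inch '[[[-35,0,0,0],[-68,0,1,0],[-68,0,1,0],[-68,20,1,0],[-68,45,1,0],[-68,50,1,0],[-68,50,1,0],[-68,50,1,0],[-68,50,1,0]]]'
python3 - <<'E'
from h import *
s=env.get_state(); print(s['tcp_pos'],(Rt(s).T@(np.array([.6245,-.2391,.0851])-s['tcp_pos'])*1000).round(1))
cv2.imwrite('pics/w10.png',cv2.resize(env.read_camera('wrist')[130:330,200:440],None,fx=3.2,fy=3))
cv2.imwrite('pics/s10.png',cv2.resize(env.read_camera('side')[180:310,330:470],None,fx=5,fy=4.5,interpolation=cv2.INTER_CUBIC))
E
```

```text
clock: 11.45
tcp_pos: [0.6267, -0.2401, 0.1115]
orientation: [-0.698, 0.699, -0.108, 0.11]
wrist_force: [-0.5, -0.1, -1.5]
finger_gap: 0.0172
[ 0.62665192 -0.24011333  0.11149014] [-2.4 26.4  0.3]
```

View pics/w10.png

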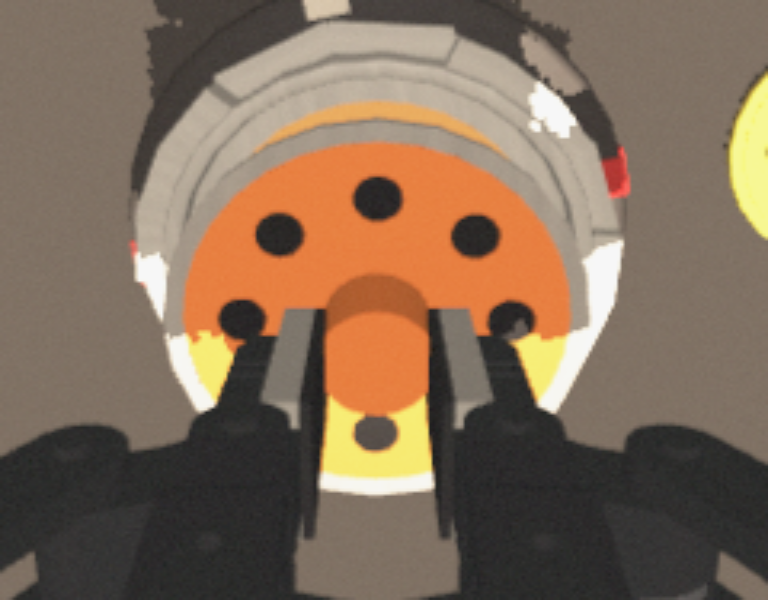

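View pics/s10.png

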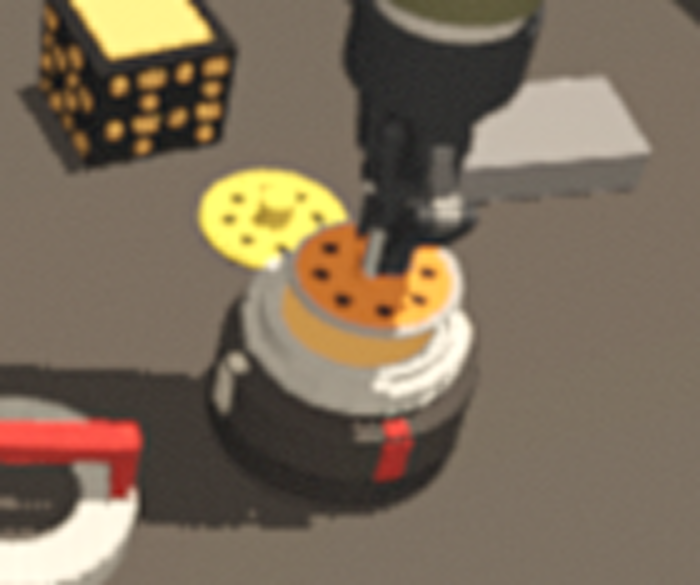

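The disk is over the mouth and level. Now settle, correct and come down.

```bash
python3 - <<'E'
from h import *
s=env.get_state(); print(s['tcp_pos'],(Rt(s).T@(np.array([.6245,-.2391,.0851])-s['tcp_pos'])*1000).round(1))
E
python3 -m inch '[[[0,8,0,0],[0,12,0,0],[0,12,0,0],[0,12,0,0],[0,12,0,0]]]'
python3 - <<'E'
from h import *
env.read_camera('side')
s=env.get_state(); print(s['tcp_pos'],(Rt(s).T@(np.array([.6245,-.2391,.0851])-s['tcp_pos'])*1000).round(1))
E
```

```text
[ 0.62638682 -0.2400341   0.11110794] [-2.1 26.   0.3]
clock: 12.05
tcp_pos: [0.6257, -0.2397, 0.0979]
orientation: [0.699, -0.699, 0.109, -0.109]
wrist_force: [0.8, -0.0, -1.2]
finger_gap: 0.0172
[ 0.62571651 -0.23968919  0.09799431] [-1.3 12.9  0.2]
```

```bash
python3 -m inch '[[[-1,2,0,0],[-1,4,0,0],[-1,7,0,0],[-1,10,0,0],[-1,12,0,0],[-1,12,0,0],[-1,12,0,0]]]'
python3 - <<'E'
from h import *
s=env.get_state(); print(s['tcp_pos'],s['wrist_force'],s['ft_torque'],(Rt(s).T@(np.array([.6245,-.2391,.0851])-s['tcp_pos'])*1000).round(1))
cv2.imwrite('pics/w11.png',cv2.resize(env.read_camera('wrist')[130:330,200:440],None,fx=3.2,fy=3))
E
```

```text
clock: 12.8
tcp_pos: [0.6246, -0.2393, 0.0858]
orientation: [0.699, -0.699, 0.109, -0.109]
wrist_force: [0.0, 0.2, 0.4]
finger_gap: 0.0172
[ 0.62461726 -0.23928817  0.08577336] [0.04339309 0.17783508 0.44740665] [-0.00363991 -0.00573608  0.03107942] [-0.2  0.7  0.1]
```

View pics/w11.png

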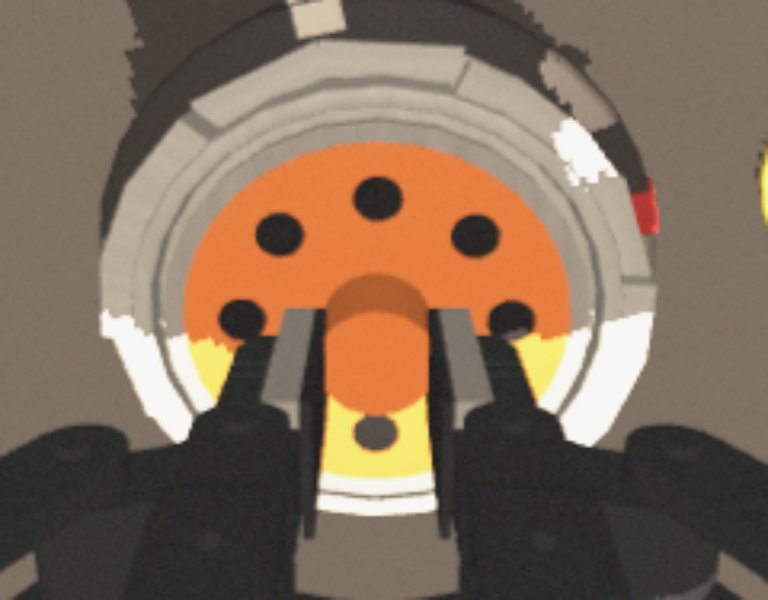

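Concentric in the recess, with the weight off the gripper. Release and rise.

```bash
python3 -m inch '[[[0,0,0,0],[0,0,0,0],[0,0,0,0],[0,0,0,0],[0,-10,0,0],[0,-40,0,0],[0,-75,0,0],[0,-75,0,0],[0,-75,0,0]]]' 36 40
python3 - <<'E'
from h import *
s=env.get_state(); print(s['tcp_pos'],s['orientation'])
cv2.imwrite('pics/w12.png',env.read_camera('wrist'))
print((Rt(s).T@(np.array([.4449,-.2435,.15])-s['tcp_pos'])*1000).round(1))
E
```

```text
clock: 13.75
tcp_pos: [0.6256, -0.2398, 0.1629]
orientation: [-0.698, 0.699, -0.108, 0.11]
wrist_force: [-0.1, 0.2, 0.1]
finger_gap: 0.0362
[ 0.62564297 -0.23982214  0.16294279] [-0.69831123  0.69908043 -0.10751808  0.10994473]
[-171.1   12.4  -58.4]
```

View pics/w12.png

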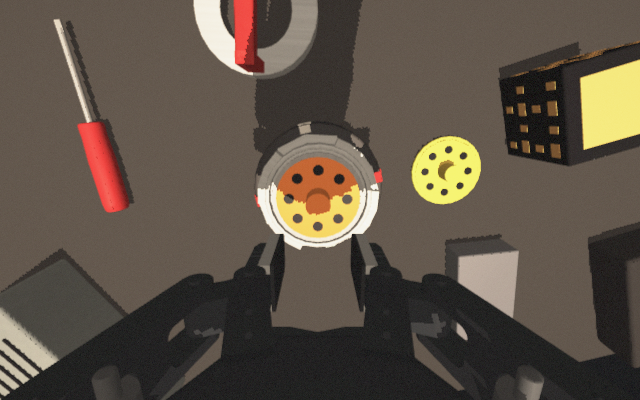

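The amber disk lies concentric in the mouth at (318,199), and the fingers are clear. Now over to the ring.

```bash
python3 -m inch '[[[-50,0,-20,0],[-95,0,-40,0],[-135,0,-58,3.5],[-160,0,-58,3.5],[-161,0,-58,3.5],[-161,0,-58,3.5],[-161,0,-58,3.5],[-161,0,-58,3.5]]]' 45
python3 - <<'E'
from h import *
s=env.get_state(); print(s['tcp_pos'])
print('psi',np.degrees(np.arctan2(Rt(s)[1,0],Rt(s)[0,0])))
cv2.imwrite('pics/w13.png',env.read_camera('wrist'))
E
```

```text
clock: 14.6
tcp_pos: [0.4546, -0.2458, 0.1605]
orientation: [0.695, -0.695, 0.13, -0.13]
wrist_force: [-0.1, -0.8, -1.0]
finger_gap: 0.0454
[ 0.45456503 -0.24578386  0.16048969]
psi -21.14808284303825
```

View pics/w13.png

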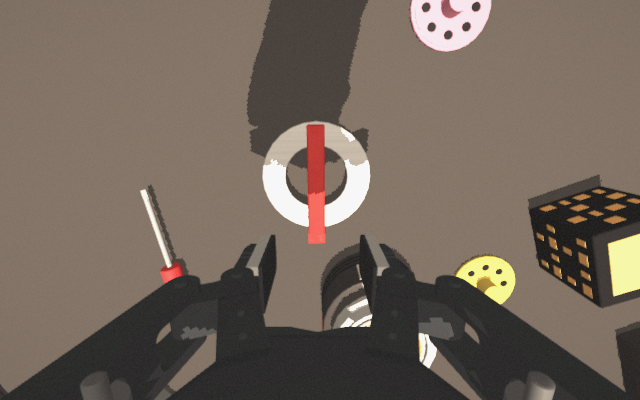

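The bar runs from (315.5,125) to (317,243), nearly in line with the tool's x, centred between the fingers.

Run:
```python
from h import *
s=env.get_state(); im=cv2.imread('pics/w13.png')
hsv=cv2.cvtColor(im,cv2.COLOR_BGR2HSV); m=(((hsv[...,0]<8)|(hsv[...,0]>172))&(hsv[...,1]>140)&(hsv[...,2]>80)).astype('uint8'); m[:,:280]=0;m[:,350:]=0
c=max(cv2.findContours(m,0,1)[0],key=cv2.contourArea); b=cv2.boxPoints(cv2.minAreaRect(c));print(b)
b=b[np.argsort(b[:,1])]; t,u=b[:2].mean(0),b[2:].mean(0)
P,Q=ray('wrist',*t,.074,s),ray('wrist',*u,.074,s); d=Q-P
print(t,u,P,Q,np.linalg.norm(d),'yaw',np.degrees(np.arctan2(d[1],d[0])),'mid',(P+Q)/2)
mid=(P+Q)/2
print((Rt(s).T@(np.r_[mid[:2],.033]-s['tcp_pos'])*1000).round(1))
c,e=circ(s,.059,.026,263,370.5,121.5,227.5,[.445,-.244]);print('ring outer',c,e)
```

```text
[[306.99997 125.00001]
 [323.99997 125.00001]
 [323.99997 242.     ]
 [306.99997 242.     ]]
[315.49997 125.00001] [315.49997 242.     ] [ 0.39673855 -0.22519738  0.074     ] [ 0.50039605 -0.26557974  0.074     ] 0.11124573024368463 yaw -21.284636163340572 mid [ 0.4485673  -0.24538856  0.074     ]
[ -5.7 127.5  -1.8]
ring outer [ 0.44967818 -0.24466454] [-0.37124563  0.37098497 -0.19530746  0.28321324]
```

```bash
python3 -m inch '[[[-6,30,-1,0],[-6,70,-1,0],[-6,105,-1,0],[-6,122,-1,0],[-6,125,-1,0],[-6,125,-1,0],[-6,125,-1,0]]]' 45
python3 - <<'E'
from h import *
s=env.get_state(); print(s['tcp_pos'],(Rt(s).T@(np.array([.4489,-.2452,.035])-s['tcp_pos'])*1000).round(1))
cv2.imwrite('pics/w14.png',env.read_camera('wrist'))
cv2.imwrite('pics/s14.png',cv2.resize(env.read_camera('side')[200:330,270:410],None,fx=5,fy=4.5,interpolation=cv2.INTER_CUBIC))
E
```

```text
clock: 15.35
tcp_pos: [0.4488, -0.2451, 0.0369]
orientation: [-0.695, 0.695, -0.129, 0.131]
wrist_force: [0.8, -0.3, -0.2]
finger_gap: 0.045
[ 0.44884895 -0.24508583  0.03694518] [ 0.1  1.9 -0.1]
```

View pics/w14.png

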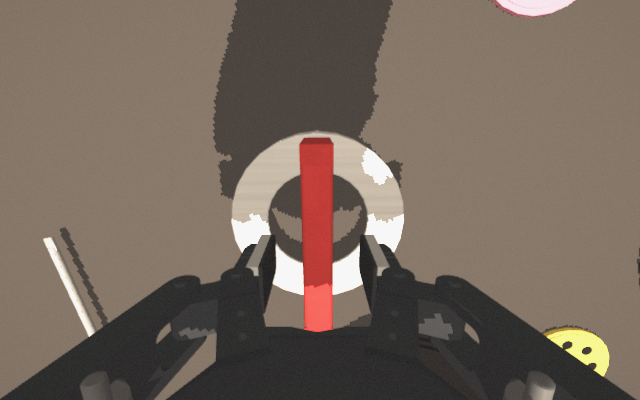

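View pics/s14.png

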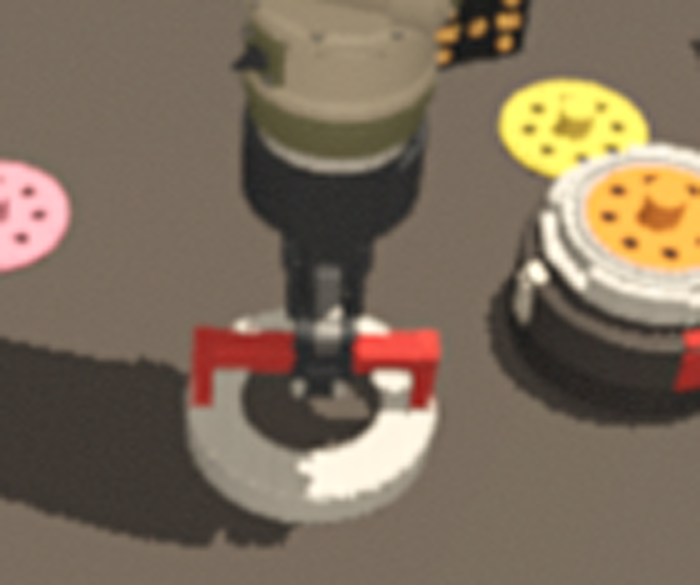

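The fingers straddle the bar at its middle; the seated amber disk is also visible in the lamp. Close.

```bash
python3 -m inch '[[[0,0,0,0],[0,0,0,0],[0,0,0,0],[0,0,0,0],[0,0,0,0],[0,0,0,0]]]' 0 70; python3 -m inch '[[[0,-15,0,0],[0,-40,0,0],[0,-80,0,0],[0,-110,0,0],[0,-125,0,0],[0,-125,0,0],[0,-125,0,0]]]'
python3 - <<'E'
from h import *
s=env.get_state(); print(s['tcp_pos'],(Rt(s).T@(np.array([.6245,-.2391,.16])-s['tcp_pos'])*1000).round(1))
cv2.imwrite('pics/w15.png',env.read_camera('wrist'))
cv2.imwrite('pics/s15.png',cv2.resize(env.read_camera('side')[150:310,270:450],None,fx=4.2,fy=3.7,interpolation=cv2.INTER_CUBIC))
E
```

```text
clock: 16.05
tcp_pos: [0.4482, -0.2449, 0.0369]
orientation: [-0.695, 0.695, -0.13, 0.131]
wrist_force: [-0.9, -0.1, 6.1]
finger_gap: 0.0132
clock: 16.75
tcp_pos: [0.4474, -0.2442, 0.1602]
orientation: [0.695, -0.695, 0.13, -0.13]
wrist_force: [-0.1, -0.7, -2.7]
finger_gap: 0.0135
[ 0.44738439 -0.24420166  0.16022993] [163.3   0.2  68.8]
```

View pics/w15.png

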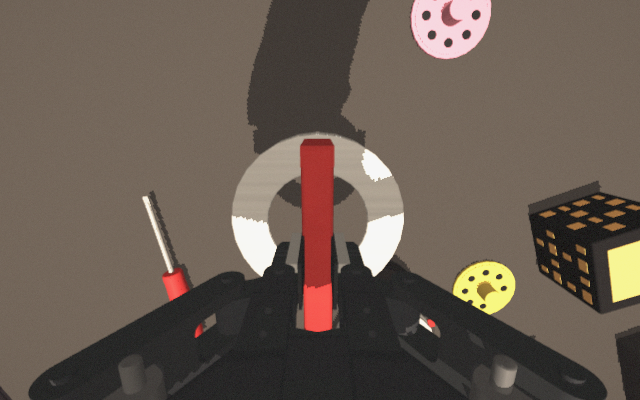

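View pics/s15.png

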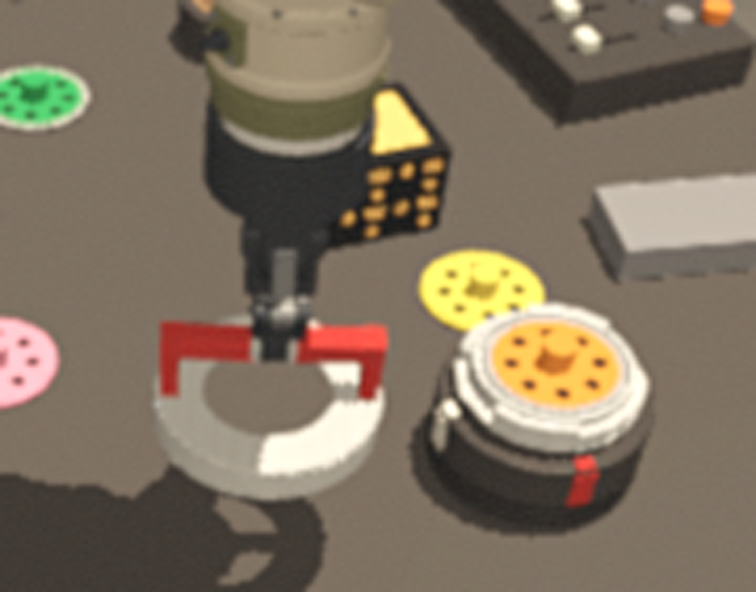

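Ring is held level. I measure its offset in the hand and travel over the lamp, turning 15° counterclockwise.

```bash
python3 - <<'E'
from h import *
m=env.camera_model('wrist');M=m['mount']; a=np.linspace(0,2*np.pi,300)
for ty in(.0109,):
  def f(x):
    P=np.c_[x[0]+.059*np.cos(a),0*a+ty,x[1]+.059*np.sin(a)]
    c=(P-M[:3,3])@M[:3,:3]; q=np.c_[c[:,0]/c[:,2]*m['fx']+m['cx'],c[:,1]/c[:,2]*m['fy']+m['cy']]
    return [q[:,0].min()-232,q[:,0].max()-404.5,q[:,1].min()-132.5]
  r=least_squares(f,[0,0],diff_step=1e-3,x_scale=.001);print(r.x*1000,r.fun)
E
python3 -m inch '[[[0,-13,0,0],[30,-13,13,-4],[65,-13,27,-8],[100,-13,42,-12],[130,-13,56,-15],[152,-13,66,-15],[163,-13,69,-15],[163,-13,69,-15],[163,-13,69,-15],[163,-13,69,-15]]]';  python3 - <<'E'
from h import *
cv2.imwrite('pics/w16.png',env.read_camera('wrist'))
s=env.get_state(); print(s['tcp_pos'],(Rt(s).T@(np.array([.6245,-.2391,.12])-s['tcp_pos'])*1000).round(1))
print('psi',np.degrees(np.arctan2(Rt(s)[1,0],Rt(s)[0,0])))
cv2.imwrite('pics/s16.png',cv2.resize(env.read_camera('side')[150:310,310:490],None,fx=4.2,fy=3.7,interpolation=cv2.INTER_CUBIC))
E
```

```text
[0.57391135 0.48511641] [-0.96843124  0.96808652  0.14515481]
clock: 17.85
tcp_pos: [0.6234, -0.2389, 0.1732]
orientation: [0.706, -0.706, 0.039, -0.038]
wrist_force: [0.2, -0.5, -2.5]
finger_gap: 0.0139
[ 0.62353966 -0.2390089   0.1736141 ] [ 1.  53.6 -0. ]
psi -6.226502601978019
```

View pics/w16.png

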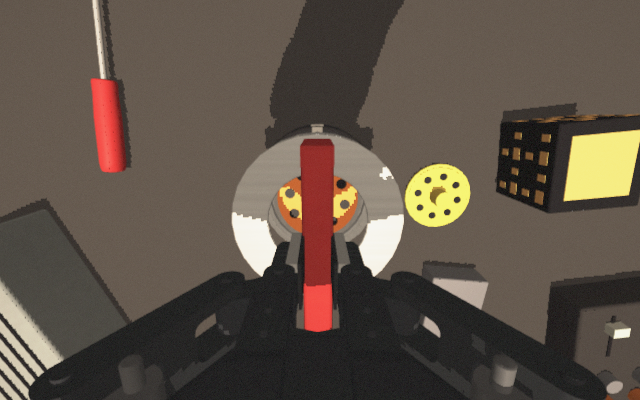

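View pics/s16.png

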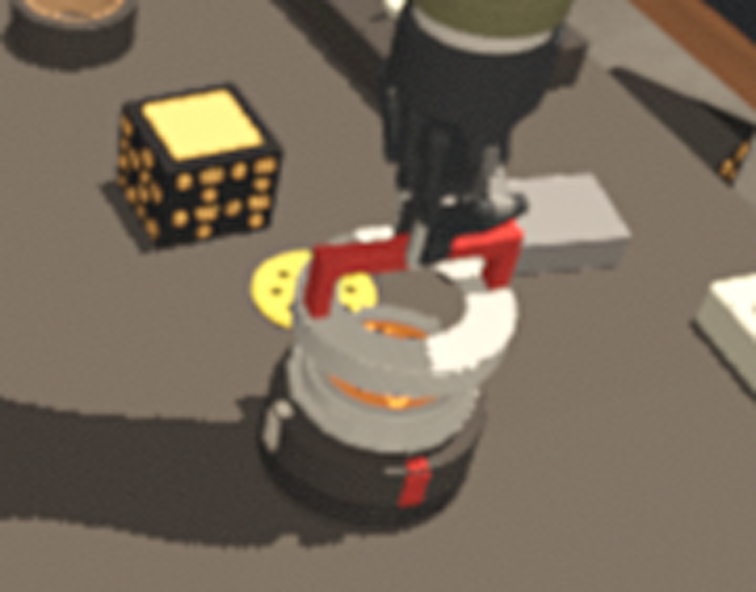

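The bar lines up with the white mark at (317,128), ring over the collar. Lowering with force checks.

```bash
python3 -m inch '[[[0.5,10,0,0],[0.5,20,0,0],[0.5,28,0,0],[0.5,34,0,0],[0.5,34,0,0],[0.5,34,0,0]]]';  python3 - <<'E'
from h import *
s=env.get_state(); print(s['tcp_pos'],s['wrist_force'],(Rt(s).T@(np.array([.6245,-.2391,.12])-s['tcp_pos'])*1000).round(1))
E
python3 -m inch '[[[0,4,0,0],[0,8,0,0],[0,12,0,0],[0,16,0,0],[0,17,0,0],[0,17,0,0]]]'
```

```text
clock: 18.55
tcp_pos: [0.625, -0.239, 0.1397]
orientation: [0.706, -0.706, 0.038, -0.038]
wrist_force: [-0.0, 0.4, -2.1]
finger_gap: 0.0136
[ 0.62501502 -0.23898552  0.13965695] [-0.0489389   0.39501446 -2.0576359 ] [-0.5 19.7 -0.2]
clock: 19.15
tcp_pos: [0.6249, -0.239, 0.1225]
orientation: [0.706, -0.706, 0.038, -0.038]
wrist_force: [0.8, 0.2, -3.0]
finger_gap: 0.0136
```

```bash
python3 -m inch '[[[0,1,0,0],[0,2,0,0],[0,2.5,0,0],[0,2.5,0,0]]]';  python3 - <<'E'
from h import *
s=env.get_state(); print(s['tcp_pos'],s['wrist_force'])
cv2.imwrite('pics/s17.png',cv2.resize(env.read_camera('side')[150:310,310:490],None,fx=4.2,fy=3.7,interpolation=cv2.INTER_CUBIC))
E
```

```text
clock: 19.55
tcp_pos: [0.625, -0.2391, 0.1203]
orientation: [0.706, -0.706, 0.038, -0.038]
wrist_force: [0.1, -0.3, -1.9]
finger_gap: 0.0133
[ 0.62504886 -0.23905309  0.12034517] [ 0.1259267  -0.25007988 -1.88352368]
```

View pics/s17.png

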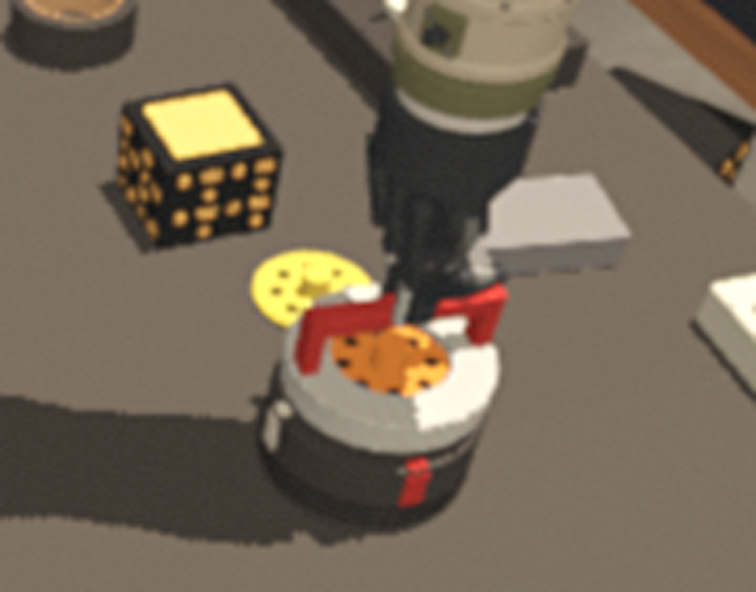

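The ring is down over the collar, level, bridge on the white marks. Now turning clockwise (positive about the downward tool y) and sinking along.

```bash
python3 -m inch '[[[0,0,0,5],[0,0.3,0,10],[0,0.6,0,15],[0,0.9,0,20],[0,1.2,0,25],[0,1.5,0,30],[0,1.5,0,30]]]'
python3 - <<'E'
from h import *
s=env.get_state(); print(s['tcp_pos'],s['wrist_force'],s['ft_torque'],'psi',np.degrees(np.arctan2(Rt(s)[1,0],Rt(s)[0,0])))
cv2.imwrite('pics/s18.png',cv2.resize(env.read_camera('side')[150:310,310:490],None,fx=4.2,fy=3.7,interpolation=cv2.INTER_CUBIC))
E
```

```text
clock: 20.3
tcp_pos: [0.625, -0.2392, 0.1191]
orientation: [-0.672, 0.672, -0.22, 0.22]
wrist_force: [-0.8, 0.8, -1.8]
finger_gap: 0.0137
[ 0.62501693 -0.23915343  0.11907561] [-0.84205964  0.760209   -1.75223932] [ 0.015972    0.16003129 -0.08813312] psi -36.21283852454528
```

View pics/s18.png

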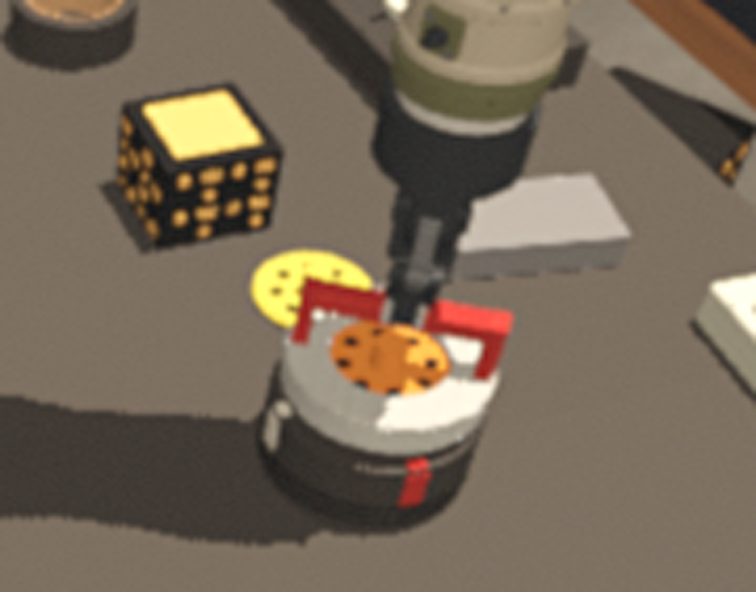

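The ring turns with the gripper without resistance. Continuing.

```bash
python3 -m inch '[[[0,0.3,0,5],[0,0.6,0,10],[0,0.9,0,15],[0,1.3,0,20],[0,1.6,0,25],[0,1.9,0,30],[0,2.2,0,35],[0,2.5,0,40],[0,2.5,0,40]]]'
python3 - <<'E'
from h import *
s=env.get_state(); print(s['tcp_pos'],s['wrist_force'],s['ft_torque'],'psi',np.degrees(np.arctan2(Rt(s)[1,0],Rt(s)[0,0])))
E
```

```text
clock: 21.25
tcp_pos: [0.6252, -0.239, 0.1163]
orientation: [0.557, -0.557, 0.436, -0.436]
wrist_force: [-0.0, -0.3, -1.7]
finger_gap: 0.0136
[ 0.62518584 -0.23904991  0.11630935] [-0.04118616 -0.26700651 -1.67395771] [-0.03703702  0.02368155 -0.07252032] psi -76.10476462980084
```

```bash
python3 -m inch '[[[0,0.3,0,4],[0,0.6,0,8],[0,0.9,0,12],[0,1.2,0,16],[0,1.4,0,19],[0,1.5,0,21],[0,1.5,0,21]]]'
python3 - <<'E'
from h import *
s=env.get_state(); print(s['tcp_pos'],s['wrist_force'],s['ft_torque'],'psi',np.degrees(np.arctan2(Rt(s)[1,0],Rt(s)[0,0])))
cv2.imwrite('pics/s19.png',cv2.resize(env.read_camera('side')[150:310,310:490],None,fx=4.2,fy=3.7,interpolation=cv2.INTER_CUBIC))
E
```

```text
clock: 21.95
tcp_pos: [0.6247, -0.2391, 0.115]
orientation: [0.468, -0.469, 0.53, -0.53]
wrist_force: [-1.6, 0.0, 0.4]
finger_gap: 0.0135
[ 0.6246994  -0.23909019  0.11503519] [-1.57585522  0.03694366  0.36176228] [ 0.06747055  0.46243625 -0.01371997] psi -97.03157457639206
```

View pics/s19.png

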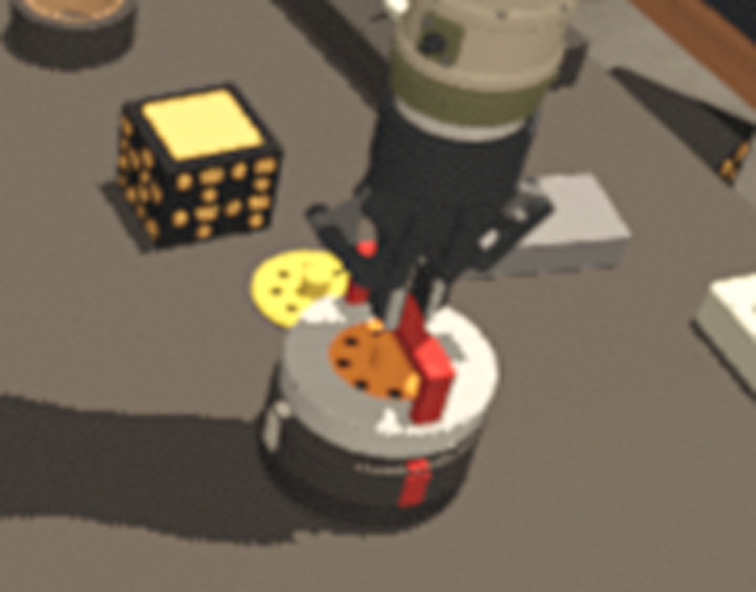

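```bash
python3 -m inch '[[[0,0.2,0,2],[0,0.4,0,4],[0,0.4,0,5],[0,0.4,0,5]]]'
python3 - <<'E'
from h import *
s=env.get_state(); print(s['tcp_pos'],s['wrist_force'],s['ft_torque'],'psi',np.degrees(np.arctan2(Rt(s)[1,0],Rt(s)[0,0])))
E
```

```text
clock: 22.4
tcp_pos: [0.6238, -0.2386, 0.1152]
orientation: [0.445, -0.446, 0.55, -0.549]
wrist_force: [-6.9, 0.8, 4.1]
finger_gap: 0.0136
[ 0.62379805 -0.2386238   0.11518981] [-6.90019251  0.78892796  4.08790072] [0.1777572  1.35728117 1.15597646] psi -101.90762060131814
```

The hard stop is felt (1.2 N m, z no longer sinking). Back off the overturn, open and rise.

```bash
python3 -m inch '[[[0,-0.2,0,-3],[0,-0.2,0,-4],[0,-0.2,0,-4]]]'
python3 - <<'E'
from h import *
s=env.get_state(); print(s['tcp_pos'],s['wrist_force'],s['ft_torque'],'psi',np.degrees(np.arctan2(Rt(s)[1,0],Rt(s)[0,0])))
E
python3 -m inch '[[[0,0,0,0],[0,0,0,0],[0,0,0,0],[0,0,0,0],[0,0,0,0],[0,-20,0,0],[0,-60,0,0],[0,-80,0,0],[0,-80,0,0],[0,-80,0,0]]]' 50 40
python3 - <<'E'
from h import *
s=env.get_state(); print(repr(s['tcp_pos']),repr(s['orientation']))
cv2.imwrite('pics/w20.png',env.read_camera('wrist'))
cv2.imwrite('pics/s20.png',cv2.resize(env.read_camera('side')[150:310,310:490],None,fx=4.2,fy=3.7,interpolation=cv2.INTER_CUBIC))
E
```

```text
clock: 22.7
tcp_pos: [0.6243, -0.239, 0.1151]
orientation: [0.463, -0.464, 0.534, -0.534]
wrist_force: [-4.9, 0.5, 4.1]
finger_gap: 0.014
[ 0.62427557 -0.23901251  0.11506386] [-4.93764225  0.48059836  4.10421308] [0.12962775 1.19151008 0.17427283] psi -98.13223329704336
clock: 23.7
tcp_pos: [0.6254, -0.2392, 0.1949]
orientation: [-0.463, 0.463, -0.534, 0.535]
wrist_force: [1.1, -0.0, -0.1]
finger_gap: 0.0501
array([ 0.62542626, -0.23919347,  0.19487721]) array([-0.46321874,  0.46283136, -0.53408937,  0.53475609])
```

View pics/w20.png

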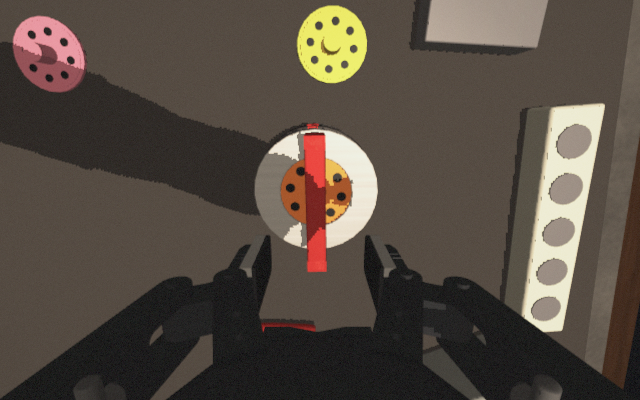

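View pics/s20.png

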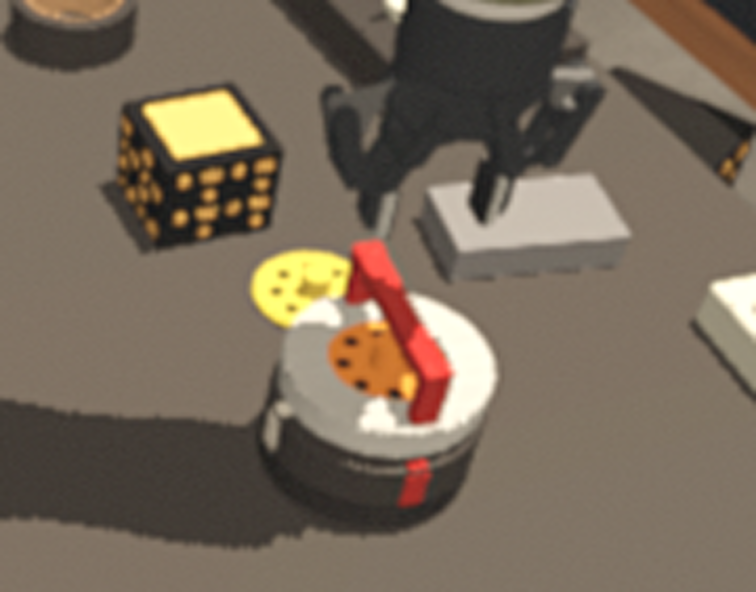

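The ring is released with its bridge in line with the red mark at (313,126). Last check with the top camera: bar yaw and bystanders.

Run:
```python
from h import *
s=env.get_state(); im=cv2.imread('pics/w20.png')
P,Q=ray('wrist',314.5,135,.152,s),ray('wrist',317.2,262,.152,s); d=Q-P
print('bar yaw',np.degrees(np.arctan2(d[1],d[0])),'mid',(P+Q)/2,np.linalg.norm(d))
print('ring',circ(s,.059,.104,254.5,378,127,249.5,[.6245,-.239]))
t=env.read_camera('top'); cv2.imwrite('pics/top2.png',t)
d=cv2.absdiff(t,cv2.imread('pics/top0.png')).max(2); 
for n,(x,y) in dict(lantern=(300,146),tape=(222,147),tripod=(162,194),screwdriver=(455,190),green=(236,207)).items(): print(n,np.mean(d[y-15:y+15,x-15:x+15]>40))
```

```text
bar yaw -97.13785793474706 mid [ 0.62542074 -0.23369515  0.152     ] 0.10250670650537189
ring (array([ 0.62483415, -0.23750026]), array([-0.94459353,  0.94407843,  0.419983  , -0.40211113]))
lantern 0.0
tape 0.0
tripod 0.0
screwdriver 0.9155555555555556
green 0.0
```

View pics/top2.png

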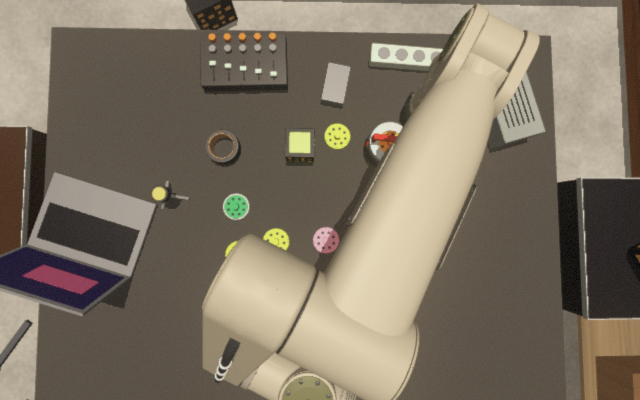

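The bystanders are unchanged; the screwdriver is only hidden by the arm in this view (w16 showed it lying untouched). Bar yaw is -97°, against -96° for the red marks. Handing in.

Run:
```python
from workcell import env
print(env.hand_in())
```

```text
the job is handed in; nothing more can be done
None
```

I laid the amber disk in the spotlight's recess and released it. Then I set the screw ring over it on the white marks, turned it clockwise to the hard stop, let go and handed the job in at about 24 s.

**Final checks**
- **Disk:** it looked concentric in the recess, and the gripper no longer carried its weight before I let go. Its final height was not measured separately.
- **Ring:** the stop was felt at about 1.2 N m. The ring sank about 5 mm, matching the home height. It measures centred within about 2 mm of the lamp axis, with the bridge about 1.5° from the red marks.
- **Bystanders:** lantern, tape, tripod and green disk are unchanged in the top view. The arm hid the screwdriver there, and I last saw it in the wrist view before the turn, apparently undisturbed.

**What disagreed or failed**
- **First grasps:** the first two grasps of the disk closed on nothing. The real fingertips end about 20 mm short of the reported TCP, so I took all later heights from contact.
- **Overturn:** I pressed about 5° past the stop and backed off 4° before opening the fingers.

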